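Lay the last two tubes of a windmill frame and hold the sprung backing arm on its stop

TASK

Finish the windmill of four square tubes on the tacking plate: lay the two loose tube offcuts flat inside the two empty yellow outlines, either tube in either outline. Then take the blue sprung arm by its upright red post, wind it forward against its spring right up to its stop, so that its copper shoe backs the tube joint, and finish while still holding the post there: do not let go at the end. Leave the other things on the bench where they are.

Things in the scene. Friction and masses are not known exactly. Their poses are not given: they have to be found in the camera images.
- tack_plate: Dark steel plate fixed on the bench, 15 mm thick. Origin: centre of the tube pattern, at bench level; z up. Plate: x -75 to +113, y -150 to +95 mm. Pattern: windmill of four 30x30x90 mm tubes, 4 mm gaps, 124 mm square outside, open 64 mm square inside. Two are tacked on, immovable: far (x +47, y -17, along y) and right (x -17, y -47, along x). Left and near are empty.
- outline_left (a point): Where the centre of a tube lies when it lies in the left outline (15 mm above the plate's top; plate frame x +17, y +47, z +30 mm). That tube lies along the plate's x. The outline is 36x96 mm.
- outline_near (a point): Where the centre of a tube lies when it lies in the near outline (15 mm above the plate's top; plate frame x -47, y +17, z +30 mm). That tube lies along the plate's y. The outline is 36x96 mm.
- tube_1_centre (a point): Centre of a loose grey square steel tube offcut, 30x30 mm in section, 90 mm long along its own y axis, lying on the bench at the left; about 0.2 kg. Grasp across its 30 mm sides.
- tube_2_centre (a point): Centre of the other loose tube offcut, identical to the first, lying farther away on the left.
- tube_1: The first loose tube: origin at the centre of its underside, y along its length.
- tube_2: The second loose tube: origin at the centre of its underside, y along its length.
- backing_arm (a joint): Angle of the blue sprung arm about its upright pivot: 0 = sprung back (at rest), 1.05 rad = wound forward on its stop; grows clockwise seen from above. The spring always drives it back: about 3 N at the post at 0, 7 N at the stop. Bar 24 mm wide, top 55 mm above the bench; at the stop it points along the plate's -x, beside the right-hand tube.
- pivot_point (a point): A point on the arm's upright pivot axis, 82 mm above the bench, level with post_grip (plate frame x +80, y -120 mm). The pivot's steel cap reaches up to 77 mm.
- post_grip (a point): The point to grip on the upright red post at the arm's free end, on the post's axis, 82 mm above the bench, 130 mm from the pivot axis. The post is round, 16 mm in diameter, and stands from 55 to 107 mm above the bench.
- antispatter_can: Bystander, leave it alone: tall spray can with a yellow cap, 67 mm wide, 225 mm high, standing at the back. Origin at the middle of its footprint, at bench level.
- old_mug: Bystander, leave it alone: white mug, cup 78 mm wide (axis 19 mm from the origin along its +y), handle to its -y, 97 mm high, standing at the back. Origin at the middle of its footprint, at bench level.
There are look-alikes about, which are no part of the job. What is shaped like the tube_2 but green or pink is not meant.

How it is judged:
By the outcome, as a careful person would: the job done as asked, in the order asked, and still so for the second after the job is handed in, while the arm keeps its last pose, push and grip.
It also fails if it takes over 67 s, if anything falls off the work surface, if the arm or the gripper's body presses on something with over 40 N, if the wrist force passes 120 N, or if a joint passes its speed limit or range.

ROBOT

A 6-joint arm with a two-finger parallel gripper is mounted at the origin on the work surface; the furniture and walls round the work are solid. World frame = base frame: x ahead of the robot, y to its left, z up, the work surface at z = 0. Lengths are in mm, angles in rad, forces in N, time in s.
With the tool pointing down it reaches from about 350 to 775 mm from the base axis. Payload 7.3 kg.
Tool frame: the origin (TCP) lies at the very end of the fingers, on their centre line; the grasp point (between the pads) lies 19 mm behind it; z points along the fingers, y is the line along which they close (so a half turn about z gives the same grasp; the last joint's range is limited). The gripper opens to 92 mm and grips with 3 to 60 N. Pads are 19 mm wide; open, the fingers measure 130 mm over their backs; the gripper's body (75 mm by 190 mm) begins 47 mm behind the grasp point.
Start: joints at [-1.351, 0.342, 1.524, -0, 1.275, -0.146], TCP at [187.814, -490.276, 226.741] pointing down, gripper open.
Joint ranges: [-2.53, 2.53], [-0.77, 2.02], [0.04, 2.7], [-1, 4.14], [0.28, 2.66], [-3.11, 3.11]. Speed limits (rad/s): [2.57, 2.57, 3.14, 3.14, 3.14, 3.14].

INTERFACE

Orientations are given as [roll, pitch, yaw] about the fixed x, y, z axes, in that order (R = Rz(yaw) Ry(pitch) Rx(roll)).
In Python, from plant import bot gives the robot as it stands.
- The arm moves only by the tool jog_arm, never from a script. Its argument "targets" is a list of rows, each an object with "xyz": the shift along the tool's x, y, z as a fraction of full scale, a list of three; "spin": the turn about the tool's z as a fraction of full scale. In form: [{"xyz": [x, y, z], "spin": spin}, ...]. A call has exactly 10 rows; each row shifts and turns the commanded pose from where the row before left it, along the tool's axes as they then stand; what a row does not reach is not made up. Full scale, the value 1, is 80 mm for a shift and 0.1 rad for a turn. A row lasts 1/8 s, in which the tool goes at most 62.5 mm and 10.7 degrees, less where a joint would pass 70% of its speed; a pose out of reach is approached as far as the arm can. A call with a number of a shift or a turn outside -1 to 1 is refused whole. A call with a gripper value outside its range is refused whole. "gripper" is the opening in per cent of the stroke, from 0 (shut) to 100 (fully open), set as the call begins (left out, the last holds). The fingers move at their own pace and stop on an object; the grip force is fixed at half the most. Time passes only in rows, so rows that do not move let the fingers close, or fill a call up. It gives the time, the measured TCP pose, the force, the opening and the grip force at its end, in the units of the state.
- bot.get_obs(): the state, without advancing time (a new reading comes with each control period).
- bot.capture(name): name is "scene" or "top" or "wrist"; returns the picture (420x560x3 uint8, blue, green, red); there is no depth.
- bot.get_calibration(name): a dict with "vfov" (degrees; the focal length in pixels is half the picture's height over the tangent of half this angle, whatever the lens; pixels are square), "cx", "cy" (the principal point, pixels), "eye" and "rotation" of the camera in the world. Camera axes: x right, y down, z forward; pixel columns grow to the right and rows downward; lengths in mm; the calibration is good to about 2 mm. A picture is of the moment at which its call begins: read the wrist's pose just before it. get_calibration takes no time and is no camera call; for the wrist camera it gives the pose at the moment of the call.
- bot.close_job(): hands the job in; it is judged then, once.
The state is a dict: "time": time; "joint_positions": joint angles; "dq": joint speeds; "tau": joint torques, N m; "tool_pos": TCP position; "tcp_rot": TCP orientation; "contact_force": force on the tool from outside, world axes, zero at the start; "moment": the same for the moment, N m; "grip_width": finger opening in mm; "finger_force": force on a finger pad.
Only numpy, scipy, OpenCV 4.12 (cv2) and the standard library are available. Lean on these libraries where they do the work, as an engineer would, in place of code of your own. Each camera call takes 0.05 s, during which the arm holds its last target. There are 200 camera calls.

## Working session

There is one attempt and no reset: what is moved stays moved. The work goes in short steps, Python scripts to look and compute and a tool call to move; the robot and the scene stay as the last step left them, time stands still between calls to the robot, and variables do not carry over. Pictures are saved under pics/ and viewed, at most 10 in all, crops included, and the job is handed in when it is done.

Besides the shell and the picture viewer there is one more tool, called as a command line: name --argument value ..., lists and objects as JSON in quotes. jog_arm: Moves the arm, as the interface text tells. Shift numbers are shares of 80 mm and turn numbers shares of 0.1 rad, none past 1 either way. Its arguments: {"type":"object","properties":{"targets":{"type":"array","items":{"type":"object","properties":{"xyz":{"type":"array","items":{"type":"number"}},"spin":{"type":"number"}}}},"gripper":{"type":"number"}},"required":["targets"]}

```bash
ls; mkdir -p pics
python3 - <<'E'
from plant import bot
import cv2
for n in("scene","top"):
    im=bot.capture(n); cv2.imwrite(f"pics/{n}0.png",im); print(n,bot.get_calibration(n))
o=bot.get_obs();print(o)
E
```

```text
pics
scene {'vfov': 44.889280428888696, 'cx': 279.59096891137887, 'cy': 214.76160780036057, 'eye': array([-546.70153895,  849.64508229,  908.67082558]), 'rotation': array([-2.1284694 , -0.00904049, -2.24830294])}
top {'vfov': 45.989422439621386, 'cx': 269.55725447046785, 'cy': 211.17370049656418, 'eye': array([ 3.19557452e+02, -9.17822489e-01,  1.67927356e+03]), 'rotation': array([-3.05386428,  0.02527712, -1.57676999])}
{'time': 0.1, 'joint_positions': array([-1.35100985e+00,  3.42652842e-01,  1.52488780e+00, -9.52722782e-06,
        1.27540387e+00, -1.45997935e-01]), 'dq': array([-0.00132589, -0.00173194, -0.00258264, -0.00191818,  0.0016002 ,
       -0.00112817]), 'tau': array([ 1.88596183e-03, -4.32004201e+01, -2.44693083e+01,  7.19467713e-02,
        5.26917621e-02, -5.56772795e-05]), 'tool_pos': array([ 187.72509633, -489.91595359,  226.1263273 ]), 'tcp_rot': array([-3.14025385e+00, -1.87654568e-04,  3.65787068e-01]), 'contact_force': array([-0.51880987,  0.61998765, -0.28116971]), 'moment': array([0.00049304, 0.04894557, 0.02069158]), 'finger_force': 0.0, 'grip_width': 91.97493248704832}
```

View pics/top0.png

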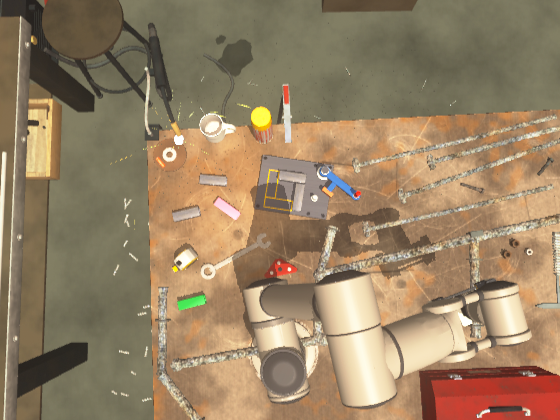

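View pics/scene0.png

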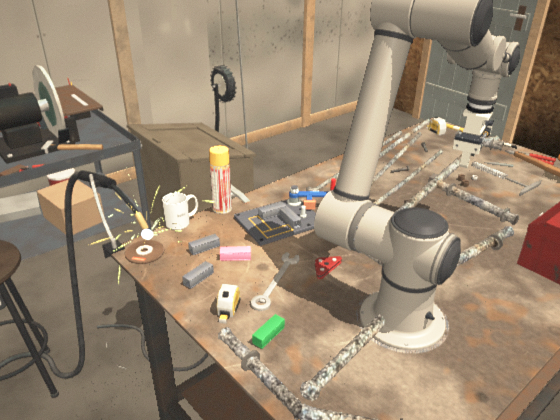

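The top picture shows grey tubes at (213,180) and (186,213), pink (226,208) and green (192,301) look-alikes, the plate near (293,187), the pivot (324,172) and the arm end (357,195). The two grey ones are meant. I'll confirm in an enlarged crop.

```bash
cat > h.py <<'E'
import numpy as np, cv2
from plant import bot
from scipy.spatial.transform import Rotation as Ro
def cam(n):
    c=bot.get_calibration(n); return c,Ro.from_euler('xyz',c['rotation']).as_matrix(),210/np.tan(np.radians(c['vfov'])/2)
def p2w(n,uv,z,C=None):
    c,R,f=C or cam(n); uv=np.atleast_2d(uv).astype(float)
    d=np.c_[(uv[:,0]-c['cx'])/f,(uv[:,1]-c['cy'])/f,np.ones(len(uv))]@R.T
    return (c['eye']+d*((z-c['eye'][2])/d[:,2])[:,None])[:,:2]
def w2p(n,P,C=None):
    c,R,f=C or cam(n); q=(np.atleast_2d(P)-c['eye'])@R
    return np.c_[q[:,0]/q[:,2]*f+c['cx'],q[:,1]/q[:,2]*f+c['cy']]
E
python3 - <<'E'
from h import *
im=cv2.imread("pics/top0.png")
cv2.imwrite("pics/c1.png",cv2.resize(im[140:240,160:370],None,fx=3.8,fy=3.8,interpolation=cv2.INTER_CUBIC))
print(w2p("top",bot.get_obs()['tool_pos']))
for uv,z in(((213,180),30),((186,213),30),((293,187),15),((324,172),77),((357,195),107)): print(uv,p2w("top",uv,z).round())
E
```

```text
[[452.53707189 299.68528006]]
(213, 180) [[572. 230.]]
(186, 213) [[461. 321.]]
(293, 187) [[548. -40.]]
(324, 172) [[ 588. -140.]]
(357, 195) [[ 508. -241.]]
```

View pics/c1.png

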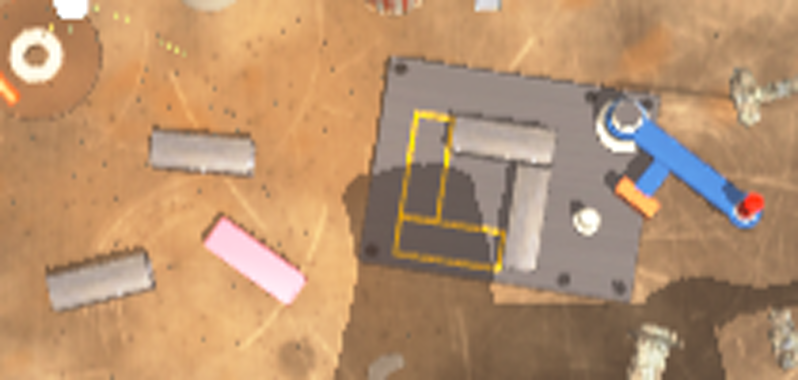

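The crop (3.8x) confirms it: two grey tubes at crop (203,152) = tube_2 (farther) and (101,280) = tube_1; the pink one is at (255,260). Empty yellow outlines are at left and near on the plate; the red post is at (748,207).

```bash
cat >> h.py <<'E'
def fit(A,B):
    "rigid 2D: B = R A + t"
    a,b=A.mean(0),B.mean(0); H=(A-a).T@(B-b); th=np.arctan2(H[0,1]-H[1,0],H[0,0]+H[1,1])
    c,s=np.cos(th),np.sin(th); R=np.array([[c,-s],[s,c]]); t=b-R@a
    return th,R,t,np.linalg.norm(A@R.T+t-B,axis=1)
def go(xy,yaw,z=None):
    o=bot.get_obs(); w=o['tcp_rot'][2]; p=o['tool_pos']; d=np.array(xy)-p[:2]
    s=(yaw-w+np.pi/2)%np.pi-np.pi/2
    c,n=np.cos(w),np.sin(w)
    print('tool dx,dy',[round(c*d[0]+n*d[1],1),round(n*d[0]-c*d[1],1)],'dz',None if z is None else round(p[2]-z,1),'spin(tool, about z down)',round(-s,3),'q6',o['joint_positions'][5].round(2))
E
python3 - <<'E'
from h import *
u=lambda l:np.array(l)/3.8+[160,140]
pl=u([(390,57),(655,100),(362,260),(635,300),(413,110),(395,255),(500,270)])
W=p2w("top",pl,15)
th,R,t,e=fit(np.array([(113,95),(113,-150),(-75,95),(-75,-150),(65,65),(-65,65),(-65,-31)],float),W)
print('plate',t,th,e.round(1))
for n,P in dict(left=(17,47),near=(-47,17),pivot=(80,-120)).items(): print(n,R@P+t)
print(p2w("top",u([(628,113),(752,203)]),[77,107]) if 0 else (p2w("top",u([(628,116)]),77),p2w("top",u([(754,203)]),107)))
im=cv2.imread("pics/top0.png")
# tubes: end mids at z=30
for n,a in dict(t2=[(151,147),(254,157)],t1=[(52,291),(150,268)]).items():
    w=p2w("top",u(a),30); d=w[1]-w[0]; print(n,w.mean(0),np.hypot(*d),np.arctan2(-d[0],d[1])%np.pi)
    go(w.mean(0),np.arctan2(-d[0],d[1])+np.pi/2)
E
```

```text
plate [534.00628295 -13.64761682] -0.1520514384866611 [1.3 7.7 3.5 2.9 2.9 1.4 1.1]
left [557.92905666  30.23519187]
near [490.12347427  10.27515689]
pivot [ 594.90733135 -144.38040652]
(array([[ 592.52754551, -144.01615225]]), array([[ 512.58137674, -245.53934735]]))
t2 [572.09466803 229.29492222] 92.34267782831367 3.0345339886132834
tool dx,dy [np.float64(616.2), np.float64(-534.1)] dz None spin(tool, about z down) -1.098 q6 -0.15
t1 [459.17216919 318.82403266] 89.06647390929605 0.22307198011930707
tool dx,dy [np.float64(542.8), np.float64(-658.1)] dz None spin(tool, about z down) -1.428 q6 -0.15
```

```bash
cat >> h.py <<'E'
def rows(way,yaws,ns,start=None):
    "suggest rows from the present pose through world waypoints (xyz), yaw each, ns rows each; rounding is carried over"
    if start is None:
        o=bot.get_obs(); start=(o['tool_pos'],o['tcp_rot'][2])
    p,w=np.array(start[0],float),start[1]; i=0
    for P,y,n in zip(way,yaws,ns):
        for k in range(n,0,-1):
            d=(np.array(P)-p)/k; c,s=np.cos(w),np.sin(w)
            x=np.round(np.array([c*d[0]+s*d[1],s*d[0]-c*d[1],-d[2]])/80,2); sp=round(-(y-w)/k/.1,2)
            print(i,x.tolist(),sp,'!!' if max(np.linalg.norm(x)/.75,abs(sp))>1 else ''); i+=1
            x=x*80; p=p+[c*x[0]+s*x[1],s*x[0]-c*x[1],-x[2]]; w-=sp*.1
    print(p.round(1),round(w,3))
E
python3 - <<'E'
from h import *
rows([(480,-120,250),(459,319,200)],[0.6,1.794],[10,10])
E
```

```text
0 [0.51, -0.3, -0.03] -0.23 
1 [0.51, -0.29, -0.03] -0.23 
2 [0.52, -0.28, -0.03] -0.24 
3 [0.53, -0.26, -0.03] -0.23 
4 [0.53, -0.25, -0.03] -0.24 
5 [0.54, -0.24, -0.03] -0.23 
6 [0.54, -0.23, -0.03] -0.24 
7 [0.55, -0.22, -0.03] -0.23 
8 [0.55, -0.2, -0.03] -0.24 
9 [0.56, -0.19, -0.03] -0.23 
10 [0.29, -0.47, 0.06] -1.19 !!
11 [0.34, -0.43, 0.06] -1.19 !!
12 [0.39, -0.39, 0.06] -1.2 !!
13 [0.43, -0.34, 0.06] -1.19 !!
14 [0.47, -0.28, 0.06] -1.2 !!
15 [0.5, -0.22, 0.07] -1.19 !!
16 [0.53, -0.16, 0.06] -1.2 !!
17 [0.54, -0.1, 0.07] -1.19 !!
18 [0.55, -0.04, 0.06] -1.2 !!
19 [0.54, 0.03, 0.07] -1.19 !!
[458.7 318.6 199.7] 1.794
```

Run:
```python
from h import *
rows([(480,-120,250),(459,319,200)],[0.866,1.794],[10,10])
```

```text
0 [0.51, -0.3, -0.03] -0.5 
1 [0.52, -0.28, -0.03] -0.5 
2 [0.53, -0.25, -0.03] -0.5 
3 [0.55, -0.22, -0.03] -0.5 
4 [0.56, -0.19, -0.03] -0.5 
5 [0.56, -0.17, -0.03] -0.5 
6 [0.57, -0.14, -0.03] -0.5 
7 [0.58, -0.11, -0.03] -0.5 
8 [0.58, -0.08, -0.03] -0.5 
9 [0.59, -0.05, -0.03] -0.5 
10 [0.4, -0.38, 0.06] -0.93 
11 [0.43, -0.34, 0.06] -0.93 
12 [0.46, -0.29, 0.06] -0.93 
13 [0.49, -0.25, 0.06] -0.93 
14 [0.51, -0.2, 0.06] -0.93 
15 [0.53, -0.16, 0.07] -0.93 
16 [0.54, -0.1, 0.06] -0.93 
17 [0.55, -0.06, 0.07] -0.92 
18 [0.55, -0.0, 0.06] -0.93 
19 [0.54, 0.04, 0.07] -0.92 
[458.7 318.7 199.7] 1.794
```

jog_arm --targets '[{"xyz": [0.51, -0.3, -0.03], "spin": -0.5}, {"xyz": [0.52, -0.28, -0.03], "spin": -0.5}, {"xyz": [0.53, -0.25, -0.03], "spin": -0.5}, {"xyz": [0.55, -0.22, -0.03], "spin": -0.5}, {"xyz": [0.56, -0.19, -0.03], "spin": -0.5}, {"xyz": [0.56, -0.17, -0.03], "spin": -0.5}, {"xyz": [0.57, -0.14, -0.03], "spin": -0.5}, {"xyz": [0.58, -0.11, -0.03], "spin": -0.5}, {"xyz": [0.58, -0.08, -0.03], "spin": -0.5}, {"xyz": [0.59, -0.05, -0.03], "spin": -0.5}]' --gripper 100

```text
time: 1.35
tool_pos: [480.5, -118.9, 250.5]
tcp_rot: [-3.141, 0.0, 0.867]
contact_force: [0.4, -1.4, -0.6]
grip_width: 91.7
finger_force: 0.0
```

jog_arm --targets '[{"xyz": [0.4, -0.38, 0.06], "spin": -0.93}, {"xyz": [0.43, -0.34, 0.06], "spin": -0.93}, {"xyz": [0.46, -0.29, 0.06], "spin": -0.93}, {"xyz": [0.49, -0.25, 0.06], "spin": -0.93}, {"xyz": [0.51, -0.2, 0.06], "spin": -0.93}, {"xyz": [0.53, -0.16, 0.07], "spin": -0.93}, {"xyz": [0.54, -0.1, 0.06], "spin": -0.93}, {"xyz": [0.55, -0.06, 0.07], "spin": -0.92}, {"xyz": [0.55, 0, 0.06], "spin": -0.93}, {"xyz": [0.54, 0.04, 0.07], "spin": -0.92}]'

```text
time: 2.6
tool_pos: [458.4, 319.7, 199.8]
tcp_rot: [-3.141, 0.0, 1.797]
contact_force: [1.0, 0.5, 0.6]
grip_width: 91.7
finger_force: 0.0
```

```bash
cat >> h.py <<'E'
def tube(n,uv,z,C=None,im=None):
    "top-view tube end mid-points -> centre, length, tool yaw"
    w=p2w(n,uv,z,C); d=w[1]-w[0]; return w.mean(0).round(1),round(np.hypot(*d),1),round(np.arctan2(d[1],d[0]),3)
E
python3 - <<'E'
from h import *
o=bot.get_obs();C=cam("wrist");im=bot.capture("wrist");cv2.imwrite("pics/w1.png",im)
print(o['tool_pos'],o['tcp_rot'],C[0])
print(w2p("wrist",[(459,319,30),(572,229,30)],C))
E
```

```text
[458.36582553 319.74956307 199.76976988] [-3.14106013e+00  3.07818199e-04  1.79694658e+00] {'vfov': 66.4603878499111, 'cx': 277.79439387838966, 'cy': 213.91875007064306, 'eye': array([440.86038609, 396.62778892, 358.31924868]), 'rotation': array([2.84424139e+00, 6.24312694e-04, 2.25704704e-01])}
[[278.28094187 194.93538107]
 [356.13333    290.167344  ]]
```

View pics/w1.png

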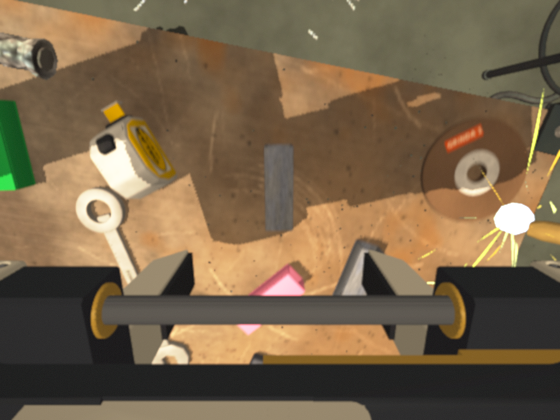

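The grey tube_1 stands upright at about (279,189), x 264–293, y 145–233; green (10,145), pink (270,300) and tube_2 (355,270) are elsewhere. Next I'll refine its edges numerically.

Run:
```python
from h import *
im=cv2.imread("pics/w1.png"); g=im.astype(int)
print('col279',[ (r,g[r,276:283].mean(0).round().astype(int).tolist()) for r in list(range(138,156))+list(range(222,238))])
for r in (165,210): print(r,[(c,g[r-2:r+3,c].mean(0).round().astype(int).tolist()) for c in list(range(260,272))+list(range(286,298))])
```

```text
col279 [(138, [52, 78, 106]), (139, [52, 79, 106]), (140, [52, 78, 106]), (141, [52, 78, 106]), (142, [55, 79, 104]), (143, [65, 82, 103]), (144, [76, 88, 103]), (145, [86, 93, 103]), (146, [93, 97, 104]), (147, [95, 99, 104]), (148, [96, 99, 104]), (149, [96, 99, 105]), (150, [96, 100, 105]), (151, [96, 99, 105]), (152, [96, 99, 104]), (153, [97, 101, 106]), (154, [97, 101, 106]), (155, [97, 101, 107]), (222, [87, 95, 101]), (223, [87, 94, 101]), (224, [87, 94, 100]), (225, [87, 93, 99]), (226, [87, 93, 99]), (227, [87, 93, 98]), (228, [87, 92, 98]), (229, [83, 92, 102]), (230, [77, 91, 108]), (231, [70, 91, 114]), (232, [64, 91, 118]), (233, [64, 96, 127]), (234, [71, 105, 140]), (235, [80, 118, 156]), (236, [87, 131, 176]), (237, [91, 140, 188])]
165 [(260, [64, 90, 116]), (261, [64, 90, 115]), (262, [63, 89, 114]), (263, [67, 88, 111]), (264, [80, 92, 106]), (265, [92, 99, 106]), (266, [94, 100, 107]), (267, [95, 99, 105]), (268, [97, 101, 106]), (269, [100, 103, 108]), (270, [101, 104, 110]), (271, [101, 105, 110]), (286, [95, 98, 103]), (287, [94, 98, 103]), (288, [93, 97, 102]), (289, [91, 96, 100]), (290, [90, 95, 100]), (291, [90, 94, 99]), (292, [85, 90, 98]), (293, [69, 82, 97]), (294, [55, 76, 99]), (295, [54, 78, 102]), (296, [54, 79, 103]), (297, [55, 80, 105])]
210 [(260, [65, 93, 121]), (261, [64, 92, 121]), (262, [65, 93, 122]), (263, [64, 93, 121]), (264, [68, 91, 115]), (265, [78, 92, 106]), (266, [88, 96, 104]), (267, [91, 98, 105]), (268, [96, 102, 109]), (269, [99, 104, 110]), (270, [98, 104, 110]), (271, [97, 102, 108]), (286, [84, 91, 97]), (287, [85, 93, 99]), (288, [86, 95, 101]), (289, [89, 98, 105]), (290, [92, 101, 109]), (291, [92, 101, 108]), (292, [83, 95, 107]), (293, [72, 95, 118]), (294, [68, 98, 129]), (295, [66, 97, 129]), (296, [65, 96, 127]), (297, [64, 94, 125])]
```

Run:
```python
from h import *
C=cam("wrist")
a=278.4+(144-165)*.35/45; b=278.4+(230-165)*.35/45
print(tube("wrist",[(b,230.3),(a,144)],30,C)); print(p2w("wrist",[(a,144)],0,C), p2w("wrist",[(264,165),(292.8,165)],30,C))
```

```text
(array([456.5, 330.4]), np.float64(91.8), np.float64(1.811))
[[446.13931546 372.60026216]] [[436.27037904 351.14534804]
 [464.88356385 357.89943041]]
```

Run:
```python
from h import *
print(w2p("scene",[(456.5,330,15),(459,319,15),(572,229,15),(534,-13.6,15)]))
P=[(456.5,330,30),(459,319,30),(458.4,319.7,200),(458.4,319.7,230)]
print(w2p("top",P))
im=bot.capture("top");cv2.imwrite("pics/t1.png",im)
s=cv2.imread("pics/scene0.png")[225:300,170:330];a=cv2.resize(s,(640,300),interpolation=cv2.INTER_CUBIC)
b=cv2.resize(im[140:290,130:450],(640,300),interpolation=cv2.INTER_CUBIC)
cv2.imwrite("pics/m1.png",np.vstack([a,b]))
```

```text
[[196.00995081 276.16644459]
 [198.96286478 274.18287253]
 [205.13885155 244.24483168]
 [275.59804378 222.858607  ]]
[[183.25882057 214.37237733]
 [186.5247583  213.60449757]
 [175.45431926 209.14550468]
 [173.27671624 208.21550562]]
```

View pics/m1.png

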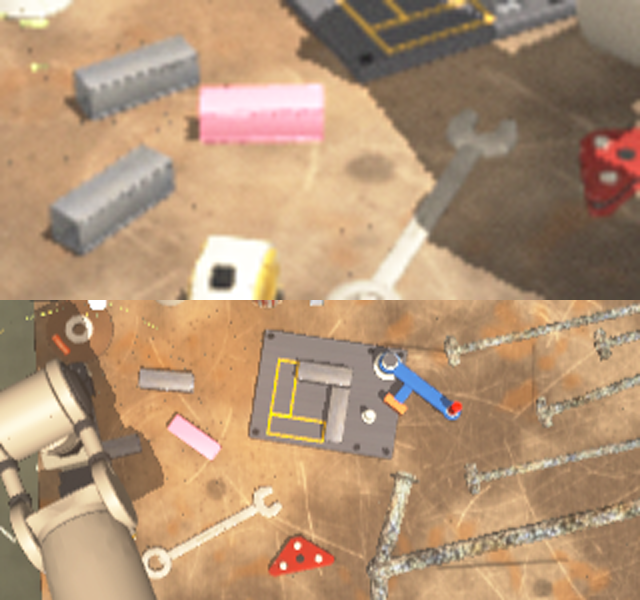

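The upper crop (scene, 4x) shows both grey tubes at (113,200) and (137,78), the lower one (top view) an unchanged bench. The wrist and top estimates of tube_1 differ by about 10 mm along y, so I'll check the wrist camera on the fingertips themselves and look from nearer.

Run:
```python
from h import *
C=cam("wrist");o=bot.get_obs();w=o['tcp_rot'][2];c,s=np.cos(w),np.sin(w);X=np.array([c,s,0]);Y=np.array([s,-c,0])
P=[o['tool_pos']+a*X+b*Y for b in(-65,-46,46,65) for a in (-9.5,9.5)]
print(w2p("wrist",P,C).round())
rows([(457,327,110)],[1.808],[10])
```

```text
[[160. 283.]
 [157. 251.]
 [195. 283.]
 [192. 251.]
 [361. 283.]
 [364. 251.]
 [395. 283.]
 [399. 251.]]
0 [0.01, 0.0, 0.11] -0.01 
1 [0.01, 0.0, 0.11] -0.01 
2 [0.01, 0.0, 0.11] -0.01 
3 [0.01, 0.0, 0.11] -0.01 
4 [0.0, 0.0, 0.11] -0.01 
5 [0.01, 0.0, 0.11] -0.01 
6 [0.0, 0.0, 0.11] -0.01 
7 [0.01, 0.0, 0.11] -0.01 
8 [0.0, 0.0, 0.12] -0.0 
9 [0.01, 0.01, 0.11] -0.01 
[457.  327.2 110.2] 1.808
```

jog_arm --targets '[{"xyz": [0.01, 0, 0.13], "spin": -0.01}, {"xyz": [0.01, 0, 0.13], "spin": -0.01}, {"xyz": [0.01, 0, 0.13], "spin": -0.01}, {"xyz": [0.01, 0, 0.13], "spin": -0.01}, {"xyz": [0.01, 0, 0.13], "spin": -0.01}, {"xyz": [0.01, 0, 0.13], "spin": -0.01}, {"xyz": [0.01, 0, 0.13], "spin": -0.01}, {"xyz": [0.01, 0, 0.1], "spin": -0.01}, {"xyz": [0.01, 0, 0.1], "spin": -0.01}, {"xyz": [0, 0, 0], "spin": 0}]' --gripper 75

```text
time: 3.95
tool_pos: [456.8, 325.2, 110.8]
tcp_rot: [-3.14, 0.0, 1.803]
contact_force: [0.1, -0.9, 0.1]
grip_width: 68.4
finger_force: 0.0
```

```bash
cat >> h.py <<'E'
def edge(im,p,d,L=12,w=3):
    "sub-pixel place of strongest change of colour on a short line through p along d (px), averaged over width w"
    d=np.array(d,float)/np.hypot(*d);n=np.array([-d[1],d[0]]);t=np.arange(-L,L+.01,.25)
    q=np.array(p)+t[:,None,None]*d+np.arange(-w,w+1)[None,:,None]*n
    v=cv2.remap(cv2.GaussianBlur(im,(0,0),1),q[...,0].astype(np.float32),q[...,1].astype(np.float32),1).astype(float).mean(1)
    g=np.linalg.norm(v[4:]-v[:-4],axis=1); return np.array(p)+t[g.argmax()+2]*d
def tubefit(name,im,c,yaw,z,C,L=90,it=3):
    "refine tube top-face centre/yaw (tool yaw = along the length) from picture edges"
    c=np.array(c,float)
    for _ in range(it):
        a=np.array([np.cos(yaw),np.sin(yaw)]);b=np.array([-a[1],a[0]])
        def E(off,dr):
            P=np.r_[c+off,z];u=w2p(name,[P,P+np.r_[dr*5,0]],C);return p2w(name,edge(im,u[0],u[1]-u[0]),z,C)[0]
        S=[[E(k*a+s*15*b,s*b) for k in(-30,-20,-10,0,10,20,30)] for s in(1,-1)]
        m=(np.array(S[0])+np.array(S[1]))/2; dv=np.polyfit((m-c)@a,(m-c)@b,1)
        e=[E(s*L/2*a,s*a) for s in(1,-1)]
        ln=(e[0]-e[1])@a; wd=np.median((np.array(S[0])-S[1])@b)
        c=c+b*dv[1]+a*(((e[0]+e[1])/2-c)@a); yaw+=np.arctan(dv[0])
    return c.round(1),round(yaw,4),'len',ln.round(1),'wid',wd.round(1)
E
python3 - <<'E'
from h import *
o=bot.get_obs();C=cam("wrist");im=bot.capture("wrist");cv2.imwrite("pics/w2.png",im)
print(w2p("wrist",[(457,328,30)],C), tubefit("wrist",im,(457,328),1.808,30,C))
E
```

```text
[[278.94722802 217.43078411]] (array([457.8, 324.6]), np.float64(1.8032), 'len', np.float64(93.1), 'wid', np.float64(29.8))
```

View pics/w2.png

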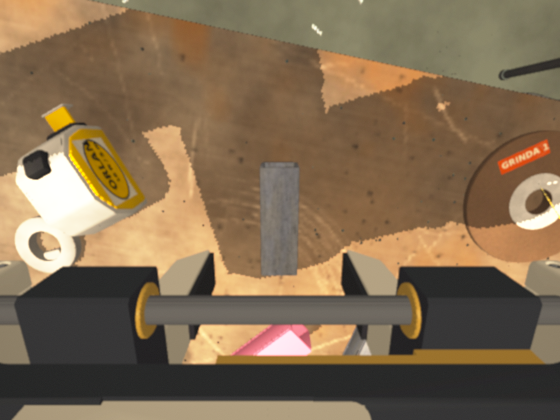

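Run:
```python
from h import *
C2=cam("wrist")
c=dict(C2[0]);c['eye']=np.array([440.86038609,396.62778892,358.31924868]);c['rotation']=np.array([2.84424139,6.24312694e-04,.225704704])
C1=(c,Ro.from_euler('xyz',c['rotation']).as_matrix(),C2[2])
print(C2[0]['eye'],C2[0]['rotation'],bot.get_obs()['tool_pos'])
a=np.array([np.cos(1.803),np.sin(1.803),0])
for cc in((458,323,0),(457,329,0)):
  for C in(C1,C2): print(cc,w2p("wrist",[np.array(cc)+s*45*a+[0,0,z] for s,z in((1,30),(1,0),(-1,30))],C)[:,1].round(1))
im=cv2.imread("pics/w2.png")
print([(r,im[r,274:284].mean(0).round().astype(int).tolist()) for r in list(range(158,174))+list(range(268,282))])
```

```text
[439.062261   402.11812145 269.87728881] [2.84438128e+00 3.87393375e-04 2.31634514e-01] [457.06830333 325.35735494 111.29973166]
(458, 323, 0) [147.5 144.9 231.5]
(458, 323, 0) [166.5 161.1 274.8]
(457, 329, 0) [141.3 139.2 226.2]
(457, 329, 0) [158.4 153.8 268.1]
[(158, [62, 92, 124]), (159, [61, 91, 123]), (160, [60, 90, 121]), (161, [64, 86, 112]), (162, [91, 100, 112]), (163, [112, 116, 122]), (164, [118, 122, 127]), (165, [116, 120, 126]), (166, [110, 114, 120]), (167, [106, 111, 117]), (168, [110, 115, 121]), (169, [116, 120, 125]), (170, [116, 120, 126]), (171, [115, 120, 126]), (172, [115, 119, 125]), (173, [114, 118, 124]), (268, [102, 109, 116]), (269, [102, 109, 116]), (270, [101, 108, 115]), (271, [101, 108, 114]), (272, [102, 108, 114]), (273, [102, 108, 113]), (274, [102, 111, 122]), (275, [102, 129, 160]), (276, [104, 150, 198]), (277, [106, 159, 211]), (278, [106, 162, 214]), (279, [109, 167, 220]), (280, [111, 169, 223]), (281, [110, 168, 222])]
```

Projecting the tube at (458,323) fits both wrist pictures (ends at rows 145/231 and 162/275), so tube_1's centre is (458,323), yaw 1.803. Next: down and grip.

jog_arm --targets '[{"xyz": [-0.03, 0.01, 0.2], "spin": 0}, {"xyz": [0, 0, 0.2], "spin": 0}, {"xyz": [0, 0, 0.2], "spin": 0}, {"xyz": [0, 0, 0.2], "spin": 0}, {"xyz": [0, 0, 0.2], "spin": 0}, {"xyz": [0, 0, 0.15], "spin": 0}, {"xyz": [0, 0, 0.1], "spin": 0}, {"xyz": [0, 0, 0.06], "spin": 0}, {"xyz": [0, 0, 0], "spin": 0}, {"xyz": [0, 0, 0], "spin": 0}]'

```text
time: 5.25
tool_pos: [458.7, 323.3, 7.1]
tcp_rot: [3.141, -0.0, 1.803]
contact_force: [0.3, -0.1, 0.4]
grip_width: 69.0
finger_force: 0.0
```

jog_arm --targets '[{"xyz": [0, 0, 0], "spin": 0}, {"xyz": [0, 0, 0], "spin": 0}, {"xyz": [0, 0, 0], "spin": 0}, {"xyz": [0, 0, 0], "spin": 0}, {"xyz": [0, 0, 0], "spin": 0}, {"xyz": [0, 0, 0], "spin": 0}, {"xyz": [0, 0, 0], "spin": 0}, {"xyz": [0, 0, 0], "spin": 0}, {"xyz": [0, 0, -0.05], "spin": 0}, {"xyz": [0, 0, -0.1], "spin": 0}]' --gripper 15

```text
time: 6.5
tool_pos: [458.0, 323.0, 18.6]
tcp_rot: [-3.14, 0.0, 1.803]
contact_force: [-0.9, -0.1, -2.6]
grip_width: 30.1
finger_force: 30.0
```

Run:
```python
from h import *
rows([(459,315,120),(500,-90,200)],[1.803,1.419],[3,15])
```

```text
0 [-0.03, -0.0, -0.42] -0.0 
1 [-0.03, -0.01, -0.42] -0.0 
2 [-0.04, -0.0, -0.43] -0.0 
3 [-0.34, -0.04, -0.07] 0.26 
4 [-0.34, -0.04, -0.07] 0.26 
5 [-0.34, -0.03, -0.07] 0.26 
6 [-0.34, -0.02, -0.07] 0.25 
7 [-0.34, -0.01, -0.07] 0.26 
8 [-0.34, -0.0, -0.06] 0.25 
9 [-0.34, 0.01, -0.07] 0.26 
10 [-0.34, 0.02, -0.06] 0.25 
11 [-0.34, 0.02, -0.07] 0.26 
12 [-0.34, 0.03, -0.06] 0.25 
13 [-0.33, 0.04, -0.07] 0.26 
14 [-0.33, 0.05, -0.06] 0.25 
15 [-0.33, 0.06, -0.07] 0.26 
16 [-0.33, 0.07, -0.06] 0.25 
17 [-0.33, 0.08, -0.07] 0.26 
[500.  -89.9 200.2] 1.419
```

jog_arm --targets '[{"xyz": [-0.03, 0, -0.42], "spin": 0}, {"xyz": [-0.03, 0, -0.42], "spin": 0}, {"xyz": [-0.04, 0, -0.43], "spin": 0}, {"xyz": [-0.34, -0.04, -0.07], "spin": 0.26}, {"xyz": [-0.34, -0.04, -0.07], "spin": 0.26}, {"xyz": [-0.34, -0.03, -0.07], "spin": 0.26}, {"xyz": [-0.34, -0.02, -0.07], "spin": 0.25}, {"xyz": [-0.34, -0.01, -0.07], "spin": 0.26}, {"xyz": [-0.34, 0, -0.06], "spin": 0.25}, {"xyz": [-0.34, 0.01, -0.07], "spin": 0.26}]'

```text
time: 7.75
tool_pos: [479.2, 124.5, 159.3]
tcp_rot: [3.141, 0.0, 1.622]
contact_force: [-0.1, 0.1, -2.6]
grip_width: 29.5
finger_force: 30.0
```

jog_arm --targets '[{"xyz": [-0.34, 0.02, -0.06], "spin": 0.25}, {"xyz": [-0.34, 0.02, -0.07], "spin": 0.26}, {"xyz": [-0.34, 0.03, -0.06], "spin": 0.25}, {"xyz": [-0.33, 0.04, -0.07], "spin": 0.26}, {"xyz": [-0.33, 0.05, -0.06], "spin": 0.25}, {"xyz": [-0.33, 0.06, -0.07], "spin": 0.26}, {"xyz": [-0.33, 0.07, -0.06], "spin": 0.25}, {"xyz": [-0.33, 0.08, -0.07], "spin": 0.26}, {"xyz": [0, 0, 0], "spin": 0}, {"xyz": [0, 0, 0], "spin": 0}]'

```text
time: 9.0
tool_pos: [500.7, -89.0, 200.3]
tcp_rot: [-3.141, -0.0, 1.419]
contact_force: [0.6, 0.6, -2.5]
grip_width: 29.5
finger_force: 30.0
```

Run:
```python
from h import *
import pickle
o=bot.get_obs();C=cam("wrist");im=bot.capture("wrist");cv2.imwrite("pics/w3.png",im);pickle.dump(C,open("C3.pkl","wb"))
print(o['tool_pos'],o['tcp_rot'],o['contact_force'],o['grip_width'],C[0]['eye'])
th=-.152;R=np.array([[np.cos(th),-np.sin(th)],[np.sin(th),np.cos(th)]]);t=np.array([534,-13.6])
for p in [(113,95),(-75,95),(65,65),(65,29),(-31,65),(-65,65),(-65,-31),(-29,-31)]: print(p,w2p("wrist",[np.r_[R@p+t,15]],C).round())
cv2.imwrite("pics/w3b.png",cv2.resize(im[:330],(800,471),interpolation=cv2.INTER_CUBIC))
```

```text
[500.74293293 -89.0290374  200.3149719 ] [-3.14110528e+00 -3.93653071e-04  1.41884923e+00] [ 0.56432605  0.56398137 -2.46352587] 29.508512062022383 [512.93115885 -11.18258717 358.94530996]
(113, 95) [[421.   9.]]
(-75, 95) [[220.   9.]]
(65, 65) [[367.  45.]]
(65, 29) [[364.  85.]]
(-31, 65) [[268.  45.]]
(-65, 65) [[232.  45.]]
(-65, -31) [[236. 146.]]
(-29, -31) [[270. 146.]]
```

View pics/w3b.png

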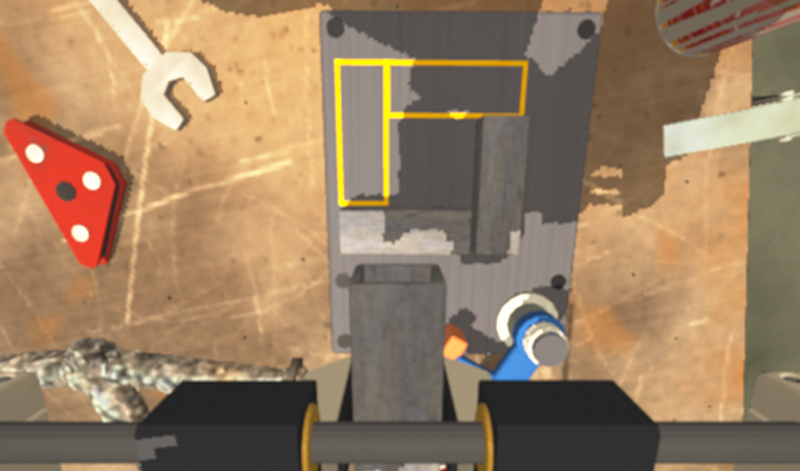

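The wrist picture clearly shows both empty outlines, corners at crop (335,59), (527,62), (340,207), (388,207), and the held tube parallel to the near one. I'll fit the outline pose on the yellow pixels.

```bash
cat >> h.py <<'E'
from scipy.optimize import least_squares
def outline(im,C,x0,boxes=((17,47,48,18),(-47,17,18,48)),roi=(220,30,385,160)):
    h=cv2.cvtColor(im,cv2.COLOR_BGR2HSV); m=(h[...,0]>18)&(h[...,0]<34)&(h[...,1]>150)&(h[...,2]>110)
    k=np.zeros_like(m);k[roi[1]:roi[3],roi[0]:roi[2]]=1; v,u=np.nonzero(m&k); W=p2w("wrist",np.c_[u,v],15,C)
    def r(q):
        c,s=np.cos(q[2]),np.sin(q[2]); P=(W-q[:2])@np.array([[c,-s],[s,c]]); D=[]
        for x,y,a,b in boxes:
            d=np.abs(P-[x,y])-[a-q[3],b-q[3]]
            D.append(np.abs(np.where((d>0).any(1),np.linalg.norm(np.maximum(d,0),axis=1),d.max(1))))
        return np.min(D,axis=0)
    f=least_squares(r,[*x0,1.],loss='soft_l1'); return f.x.round(4),len(u),np.percentile(r(f.x),[50,90]).round(2)
E
python3 - <<'E'
from h import *
import pickle
C=pickle.load(open("C3.pkl","rb"));im=cv2.imread("pics/w3.png")
q,n,e=outline(im,C,(534,-13.6,-.152));print(q,n,e)
t=q[:2];th=q[2];R=np.array([[np.cos(th),-np.sin(th)],[np.sin(th),np.cos(th)]])
for p in((17,47),(-47,17),(80,-120)): print(p,(R@p+t).round(1))
N=R@(-47,17)+t
print(bot.get_obs()['tool_pos'])
rows([(*N,110)],[th+np.pi/2],[10])
E
```

```text
[ 5.355635e+02 -1.120050e+01 -1.534000e-01  1.543400e+00] 1838 [0.87 1.59]
(17, 47) [559.5  32.7]
(-47, 17) [491.7  12.8]
(80, -120) [ 596.3 -142. ]
[500.78574921 -88.78495961 200.26777371]
0 [0.12, -0.03, 0.11] 0.0 
1 [0.12, -0.03, 0.11] 0.0 
2 [0.12, -0.03, 0.11] 0.0 
3 [0.13, -0.03, 0.11] 0.0 
4 [0.12, -0.03, 0.11] 0.0 
5 [0.13, -0.03, 0.12] 0.0 
6 [0.12, -0.03, 0.11] 0.01 
7 [0.13, -0.03, 0.12] 0.0 
8 [0.12, -0.03, 0.11] 0.01 
9 [0.13, -0.03, 0.12] 0.0 
[492.1  12.9 109.9] 1.417
```

Run:
```python
from h import *
import pickle
C=pickle.load(open("C3.pkl","rb"));im=cv2.imread("pics/w3.png")
print([(r,im[r,270:286].mean(0).round().astype(int).tolist()) for r in range(183,206)])
a=np.array([np.cos(1.4188),np.sin(1.4188),0])
for z in(223,193): print(z,w2p("wrist",[np.array([500.75,-89,z])+45*a],C))
```

```text
[(183, [134, 141, 151]), (184, [119, 125, 135]), (185, [102, 107, 113]), (186, [101, 105, 110]), (187, [106, 110, 115]), (188, [107, 110, 116]), (189, [106, 109, 115]), (190, [105, 109, 114]), (191, [105, 108, 114]), (192, [104, 108, 113]), (193, [104, 108, 113]), (194, [104, 108, 113]), (195, [104, 108, 113]), (196, [101, 105, 110]), (197, [90, 94, 100]), (198, [85, 91, 96]), (199, [96, 100, 106]), (200, [103, 107, 112]), (201, [104, 108, 114]), (202, [104, 108, 113]), (203, [104, 108, 113]), (204, [104, 108, 113]), (205, [103, 107, 112])]
223 [[277.27909878 196.86099692]]
193 [[277.37513102 183.09049018]]
```

jog_arm --targets '[{"xyz": [0.12, -0.03, 0.12], "spin": 0}, {"xyz": [0.12, -0.03, 0.12], "spin": 0}, {"xyz": [0.12, -0.03, 0.12], "spin": 0}, {"xyz": [0.13, -0.03, 0.12], "spin": 0}, {"xyz": [0.12, -0.03, 0.12], "spin": 0}, {"xyz": [0.13, -0.03, 0.12], "spin": 0}, {"xyz": [0.12, -0.03, 0.12], "spin": 0.01}, {"xyz": [0.13, -0.03, 0.12], "spin": 0}, {"xyz": [0.12, -0.03, 0.12], "spin": 0.01}, {"xyz": [0.13, -0.03, 0.12], "spin": 0}]'

```text
time: 10.3
tool_pos: [492.5, 12.8, 103.7]
tcp_rot: [3.141, 0.0, 1.417]
contact_force: [-0.9, -0.1, -2.1]
grip_width: 29.7
finger_force: 30.0
```

jog_arm --targets '[{"xyz": [0.01, -0.01, 0.18], "spin": 0}, {"xyz": [0, 0, 0.18], "spin": 0}, {"xyz": [0, 0, 0.18], "spin": 0}, {"xyz": [0, 0, 0.18], "spin": 0}, {"xyz": [0, 0, 0.12], "spin": 0}, {"xyz": [0, 0, 0.08], "spin": 0}, {"xyz": [0, 0, 0.06], "spin": 0}, {"xyz": [0, 0, 0.02], "spin": 0}, {"xyz": [0, 0, 0], "spin": 0}, {"xyz": [0, 0, 0], "spin": 0}]'

```text
time: 11.55
tool_pos: [492.0, 13.0, 24.6]
tcp_rot: [3.141, 0.0, 1.417]
contact_force: [0.1, -0.1, -1.8]
grip_width: 29.8
finger_force: 30.0
```

Lower slowly to contact, then open.

jog_arm --targets '[{"xyz": [0, 0, 0.01], "spin": 0}, {"xyz": [0, 0, 0.01], "spin": 0}, {"xyz": [0, 0, 0.01], "spin": 0}, {"xyz": [0, 0, 0], "spin": 0}, {"xyz": [0, 0, 0], "spin": 0}, {"xyz": [0, 0, 0], "spin": 0}, {"xyz": [0, 0, 0], "spin": 0}, {"xyz": [0, 0, 0], "spin": 0}, {"xyz": [0, 0, 0], "spin": 0}, {"xyz": [0, 0, 0], "spin": 0}]'

```text
time: 12.8
tool_pos: [491.8, 13.0, 21.9]
tcp_rot: [3.141, 0.0, 1.417]
contact_force: [-0.4, -0.6, -2.2]
grip_width: 30.3
finger_force: 30.0
```

jog_arm --targets '[{"xyz": [0, 0, 0.01], "spin": 0}, {"xyz": [0, 0, 0], "spin": 0}, {"xyz": [0, 0, 0], "spin": 0}, {"xyz": [0, 0, 0], "spin": 0}, {"xyz": [0, 0, 0], "spin": 0}, {"xyz": [0, 0, 0], "spin": 0}, {"xyz": [0, 0, 0], "spin": 0}, {"xyz": [0, 0, 0], "spin": 0}, {"xyz": [0, 0, 0], "spin": 0}, {"xyz": [0, 0, 0], "spin": 0}]'

```text
time: 14.05
tool_pos: [491.9, 13.0, 21.7]
tcp_rot: [3.141, 0.0, 1.417]
contact_force: [-1.8, 0.3, 5.5]
grip_width: 30.1
finger_force: 30.0
```

jog_arm --targets '[{"xyz": [0, 0, 0], "spin": 0}, {"xyz": [0, 0, 0], "spin": 0}, {"xyz": [0, 0, 0], "spin": 0}, {"xyz": [0, 0, 0], "spin": 0}, {"xyz": [0, 0, 0], "spin": 0}, {"xyz": [0, 0, -0.1], "spin": 0}, {"xyz": [0, 0, -0.3], "spin": 0}, {"xyz": [0, 0, -0.4], "spin": 0}, {"xyz": [0, 0, -0.5], "spin": 0}, {"xyz": [0, 0, -0.5], "spin": 0}]' --gripper 60

```text
time: 15.3
tool_pos: [491.6, 13.1, 166.9]
tcp_rot: [3.141, 0.0, 1.417]
contact_force: [1.0, -0.3, -0.0]
grip_width: 55.5
finger_force: 0.0
```

Run:
```python
from h import *
# tube_2: top estimate (572,229) corrected by the tube_1 offset
rows([(561,195,200),(573,228,200)],[1.463,1.463],[8,2])
```

```text
0 [0.3, 0.06, -0.05] -0.06 
1 [0.3, 0.07, -0.05] -0.06 
2 [0.3, 0.07, -0.05] -0.06 
3 [0.29, 0.07, -0.05] -0.06 
4 [0.3, 0.07, -0.05] -0.06 
5 [0.29, 0.07, -0.05] -0.05 
6 [0.29, 0.07, -0.06] -0.06 
7 [0.3, 0.08, -0.05] -0.05 
8 [0.21, 0.05, -0.0] -0.0 
9 [0.22, 0.05, -0.0] -0.0 
[572.9 228.4 199.7] 1.463
```

jog_arm --targets '[{"xyz": [0.3, 0.06, 0], "spin": -0.06}, {"xyz": [0.3, 0.07, 0], "spin": -0.06}, {"xyz": [0.3, 0.07, 0], "spin": -0.06}, {"xyz": [0.29, 0.07, 0], "spin": -0.06}, {"xyz": [0.3, 0.07, 0], "spin": -0.06}, {"xyz": [0.29, 0.07, 0], "spin": -0.05}, {"xyz": [0.29, 0.07, -0.05], "spin": -0.06}, {"xyz": [0.3, 0.08, 0], "spin": -0.05}, {"xyz": [0.21, 0.05, 0], "spin": 0}, {"xyz": [0.22, 0.05, 0], "spin": 0}]' --gripper 75

```text
time: 16.55
tool_pos: [573.2, 229.0, 169.3]
tcp_rot: [-3.142, 0.0, 1.463]
contact_force: [0.0, 0.3, 0.2]
grip_width: 69.0
finger_force: 0.0
```

jog_arm --targets '[{"xyz": [0, 0, 0.1], "spin": 0}, {"xyz": [0, 0, 0.15], "spin": 0}, {"xyz": [0, 0, 0.15], "spin": 0}, {"xyz": [0, 0, 0.15], "spin": 0}, {"xyz": [0, 0, 0.15], "spin": 0}, {"xyz": [0, 0, 0.05], "spin": 0}, {"xyz": [0, 0, 0], "spin": 0}, {"xyz": [0, 0, 0], "spin": 0}, {"xyz": [0, 0, 0], "spin": 0}, {"xyz": [0, 0, 0], "spin": 0}]'

```text
time: 17.8
tool_pos: [573.2, 228.4, 109.4]
tcp_rot: [3.141, -0.0, 1.463]
contact_force: [-0.4, 0.2, 0.4]
grip_width: 68.9
finger_force: 0.0
```

Run:
```python
from h import *
o=bot.get_obs();C=cam("wrist");im=bot.capture("wrist");cv2.imwrite("pics/w4.png",im)
print(o['tool_pos'],o['tcp_rot'][2])
r=tubefit("wrist",im,(573,228),1.463,30,C);print(r)
a=np.array([np.cos(r[1]),np.sin(r[1]),0])
print(w2p("wrist",[np.r_[r[0],0]+s*45*a+[0,0,z] for s,z in((1,30),(1,0),(-1,30))],C).round(1))
```

```text
[573.19555582 228.44210517 109.39462589] 1.4628434718606198
(array([574.5, 234.2]), np.float64(1.4751), 'len', np.float64(93.0), 'wid', np.float64(29.8))
[[277.6 155.6]
 [277.6 151.3]
 [279.  266.7]]
```

View pics/w4.png

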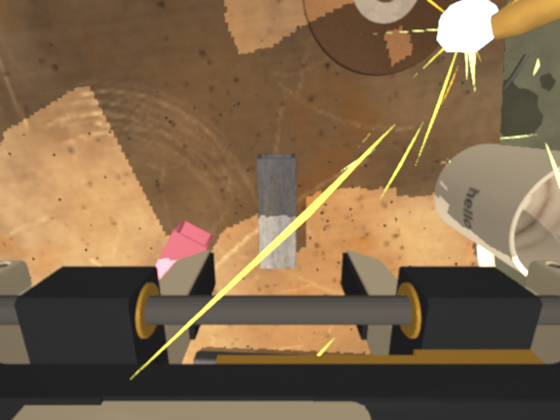

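Tube_2 lies at (277,211) in the picture, rows 153–268, centred between the fingers with the mug well clear at right. Centre (574.4,232.7), yaw 1.475.

jog_arm --targets '[{"xyz": [0.06, 0.01, 0.2], "spin": -0.12}, {"xyz": [0, 0, 0.2], "spin": 0}, {"xyz": [0, 0, 0.2], "spin": 0}, {"xyz": [0, 0, 0.2], "spin": 0}, {"xyz": [0, 0, 0.2], "spin": 0}, {"xyz": [0, 0, 0.13], "spin": 0}, {"xyz": [0, 0, 0.1], "spin": 0}, {"xyz": [0, 0, 0.05], "spin": 0}, {"xyz": [0, 0, 0], "spin": 0}, {"xyz": [0, 0, 0], "spin": 0}]'

```text
time: 19.1
tool_pos: [574.7, 233.1, 7.2]
tcp_rot: [3.141, -0.0, 1.475]
contact_force: [0.4, 0.4, 0.1]
grip_width: 68.9
finger_force: 0.0
```

jog_arm --targets '[{"xyz": [0, 0, 0], "spin": 0}, {"xyz": [0, 0, 0], "spin": 0}, {"xyz": [0, 0, 0], "spin": 0}, {"xyz": [0, 0, 0], "spin": 0}, {"xyz": [0, 0, 0], "spin": 0}, {"xyz": [0, 0, 0], "spin": 0}, {"xyz": [0, 0, 0], "spin": 0}, {"xyz": [0, 0, 0], "spin": 0}, {"xyz": [0, 0, 0], "spin": 0}, {"xyz": [0, 0, 0], "spin": 0}]' --gripper 15

```text
time: 20.35
tool_pos: [574.2, 233.1, 6.7]
tcp_rot: [-3.141, 0.0, 1.475]
contact_force: [-2.2, 0.2, 1.8]
grip_width: 29.5
finger_force: 30.0
```

Run:
```python
from h import *
rows([(572,225,110),(540,50,170),(557,30,170)],[1.475,0.6,-0.1534],[4,8,8])
```

```text
0 [-0.03, -0.0, -0.32] -0.0 
1 [-0.02, -0.01, -0.32] -0.0 
2 [-0.03, -0.0, -0.33] -0.0 
3 [-0.02, -0.01, -0.32] -0.0 
4 [-0.28, -0.02, -0.09] 1.09 !!
5 [-0.28, 0.01, -0.09] 1.09 !!
6 [-0.28, 0.04, -0.1] 1.09 !!
7 [-0.27, 0.06, -0.09] 1.1 !!
8 [-0.26, 0.1, -0.1] 1.09 !!
9 [-0.25, 0.12, -0.09] 1.1 !!
10 [-0.23, 0.15, -0.1] 1.09 !!
11 [-0.22, 0.17, -0.09] 1.1 !!
12 [0.0, 0.04, -0.0] 0.94 
13 [0.01, 0.04, -0.0] 0.94 
14 [0.01, 0.04, -0.0] 0.94 
15 [0.02, 0.04, -0.0] 0.94 
16 [0.02, 0.04, -0.0] 0.94 
17 [0.02, 0.03, -0.0] 0.94 
18 [0.03, 0.03, -0.0] 0.95 
19 [0.03, 0.03, -0.0] 0.94 
[557.2  29.9 169.9] -0.153
```

Run:
```python
from h import *
print(p2w("top",(261,118),225), p2w("top",(212,127),97))
rows([(572,225,110),(545,80,200),(559,40,200)],[1.475,2.2,2.9882],[2,8,10])
```

```text
[[728.72754749  59.10466343]] [[736.80168434 224.83398759]]
0 [-0.05, -0.01, -0.65] -0.0 
1 [-0.05, -0.01, -0.64] -0.0 
2 [-0.23, -0.02, -0.14] -0.91 
3 [-0.23, -0.04, -0.14] -0.91 
4 [-0.22, -0.06, -0.14] -0.91 
5 [-0.22, -0.08, -0.14] -0.9 
6 [-0.21, -0.1, -0.14] -0.91 
7 [-0.2, -0.12, -0.14] -0.9 
8 [-0.18, -0.14, -0.14] -0.91 
9 [-0.17, -0.15, -0.15] -0.9 
10 [-0.05, -0.02, 0.0] -0.79 
11 [-0.05, -0.02, 0.0] -0.79 
12 [-0.05, -0.02, 0.0] -0.79 
13 [-0.05, -0.03, 0.0] -0.79 
14 [-0.04, -0.03, 0.0] -0.79 
15 [-0.04, -0.03, 0.0] -0.79 
16 [-0.04, -0.04, 0.0] -0.79 
17 [-0.03, -0.04, 0.0] -0.78 
18 [-0.03, -0.04, 0.0] -0.79 
19 [-0.04, -0.04, 0.0] -0.78 
[559.3  40.  200.3] 2.988
```

jog_arm --targets '[{"xyz": [-0.05, -0.01, -0.62], "spin": 0}, {"xyz": [-0.05, -0.01, -0.62], "spin": 0}, {"xyz": [-0.23, -0.02, -0.14], "spin": -0.91}, {"xyz": [-0.23, -0.04, -0.14], "spin": -0.91}, {"xyz": [-0.22, -0.06, -0.14], "spin": -0.91}, {"xyz": [-0.22, -0.08, -0.14], "spin": -0.9}, {"xyz": [-0.21, -0.1, -0.14], "spin": -0.91}, {"xyz": [-0.2, -0.12, -0.14], "spin": -0.9}, {"xyz": [-0.18, -0.14, -0.14], "spin": -0.91}, {"xyz": [-0.17, -0.15, -0.15], "spin": -0.9}]'

```text
time: 21.6
tool_pos: [545.0, 79.2, 196.3]
tcp_rot: [-3.141, 0.0, 2.203]
contact_force: [0.1, -0.5, -2.4]
grip_width: 29.8
finger_force: 30.0
```

jog_arm --targets '[{"xyz": [-0.05, -0.02, 0], "spin": -0.79}, {"xyz": [-0.05, -0.02, 0], "spin": -0.79}, {"xyz": [-0.05, -0.02, 0], "spin": -0.79}, {"xyz": [-0.05, -0.03, 0], "spin": -0.79}, {"xyz": [-0.04, -0.03, 0], "spin": -0.79}, {"xyz": [-0.04, -0.03, 0], "spin": -0.79}, {"xyz": [-0.04, -0.04, 0], "spin": -0.79}, {"xyz": [-0.03, -0.04, 0], "spin": -0.78}, {"xyz": [-0.03, -0.04, 0], "spin": -0.79}, {"xyz": [-0.04, -0.04, 0], "spin": -0.78}]'

```text
time: 22.85
tool_pos: [559.6, 39.8, 196.0]
tcp_rot: [-3.141, 0.0, 2.99]
contact_force: [0.2, 0.1, -2.6]
grip_width: 29.9
finger_force: 30.0
```

Run:
```python
from h import *
o=bot.get_obs();C=cam("wrist");im=bot.capture("wrist");cv2.imwrite("pics/w5.png",im)
print(o['tool_pos'],o['tcp_rot'],o['contact_force'],C[0]['eye'])
T=np.array([535.56,-11.2]);th=-.1534;R=np.array([[np.cos(th),-np.sin(th)],[np.sin(th),np.cos(th)]])
for p in((-31,65),(-31,29),(-65,65),(-47,62),(65,65)): print(p,w2p("wrist",[np.r_[R@p+T,15]],C).round(1))
w=o['tcp_rot'][2];a=np.array([np.cos(w),np.sin(w),0])
print('held end', w2p("wrist",[o['tool_pos']+45*a+[0,0,z] for z in(23.3,-6.7)],C).round(1))
print(tubefit("wrist",im,R@(-47,17)+T,th+np.pi/2,45,C))
N=R@(17,47)+T; rows([(*N,110)],[th+np.pi],[8])
```

```text
[559.61982819  39.76233702 195.98610731] [-3.14135800e+00  1.00294801e-04  2.99030130e+00] [ 0.20674445  0.06686238 -2.63121865] [481.57767219  51.48720427 354.56271576]
(-31, 65) [[289.  148.1]]
(-31, 29) [[254.4 148. ]]
(-65, 65) [[289.4 113.9]]
(-47, 62) [[286.2 132.2]]
(65, 65) [[288.  234.4]]
held end [[278.6 197.6]
 [278.5 183.7]]
(array([490.6,  13.9]), np.float64(1.4183), 'len', np.float64(92.8), 'wid', np.float64(33.4))
0 [-0.0, -0.01, 0.13] 0.01 
1 [-0.0, -0.01, 0.13] 0.01 
2 [-0.0, -0.01, 0.14] 0.0 
3 [-0.0, -0.01, 0.13] 0.01 
4 [-0.0, -0.01, 0.14] 0.0 
5 [-0.0, -0.01, 0.13] 0.01 
6 [-0.0, -0.01, 0.14] 0.0 
7 [-0.01, -0.01, 0.13] 0.01 
[559.8  32.8 110.4] 2.988
```

View pics/w5.png

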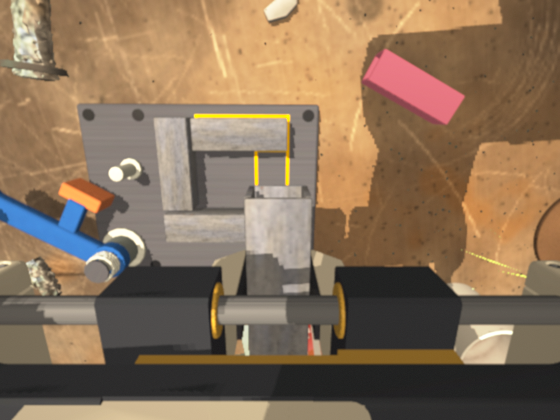

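The picture shows tube_1 well inside the near outline (yellow margin at row 116 and column 290), and the held tube lined up with the left outline. Next: place it.

jog_arm --targets '[{"xyz": [0, -0.01, 0.2], "spin": 0.01}, {"xyz": [0, -0.01, 0.2], "spin": 0.01}, {"xyz": [0, -0.01, 0.2], "spin": 0}, {"xyz": [0, -0.01, 0.2], "spin": 0}, {"xyz": [0, -0.01, 0.2], "spin": 0}, {"xyz": [0, -0.01, 0.2], "spin": 0}, {"xyz": [0, -0.01, 0.2], "spin": 0}, {"xyz": [0, -0.01, 0.1], "spin": 0}, {"xyz": [0, -0.01, 0.1], "spin": 0}, {"xyz": [0, 0, 0], "spin": 0}]'

```text
time: 24.15
tool_pos: [558.2, 32.8, 67.9]
tcp_rot: [-3.141, -0.001, 2.986]
contact_force: [-0.0, -0.2, -0.7]
grip_width: 29.6
finger_force: 30.0
```

Run:
```python
from h import *
o=bot.get_obs();print(o['tool_pos'],o['tcp_rot']); go((559.5,32.7),2.9882,22.5)
```

```text
[558.20216113  32.83274586  67.90211315] [-3.14144304e+00 -6.47369977e-04  2.98568619e+00]
tool dx,dy [np.float64(-1.3), np.float64(0.1)] dz 45.4 spin(tool, about z down) -0.003 q6 -1.49
```

jog_arm --targets '[{"xyz": [-0.02, 0, 0.1], "spin": -0.03}, {"xyz": [0, 0, 0.12], "spin": 0}, {"xyz": [0, 0, 0.12], "spin": 0}, {"xyz": [0, 0, 0.1], "spin": 0}, {"xyz": [0, 0, 0.06], "spin": 0}, {"xyz": [0, 0, 0.03], "spin": 0}, {"xyz": [0, 0, 0.02], "spin": 0}, {"xyz": [0, 0, 0.01], "spin": 0}, {"xyz": [0, 0, 0], "spin": 0}, {"xyz": [0, 0, 0], "spin": 0}]'

```text
time: 25.4
tool_pos: [560.0, 32.6, 23.7]
tcp_rot: [-3.142, 0.0, 2.989]
contact_force: [-0.1, -0.9, -1.8]
grip_width: 29.7
finger_force: 30.0
```

jog_arm --targets '[{"xyz": [0, 0, 0.01], "spin": 0}, {"xyz": [0, 0, 0.01], "spin": 0}, {"xyz": [0, 0, 0.01], "spin": 0}, {"xyz": [0, 0, 0], "spin": 0}, {"xyz": [0, 0, 0], "spin": 0}, {"xyz": [0, 0, 0], "spin": 0}, {"xyz": [0, 0, 0], "spin": 0}, {"xyz": [0, 0, 0], "spin": 0}, {"xyz": [0, 0, 0], "spin": 0}, {"xyz": [0, 0, 0], "spin": 0}]'

```text
time: 26.65
tool_pos: [560.0, 32.7, 21.6]
tcp_rot: [-3.141, 0.0, 2.989]
contact_force: [-2.2, 0.8, 4.9]
grip_width: 29.9
finger_force: 30.0
```

jog_arm --targets '[{"xyz": [0, 0, 0], "spin": 0}, {"xyz": [0, 0, 0], "spin": 0}, {"xyz": [0, 0, 0], "spin": 0}, {"xyz": [0, 0, 0], "spin": 0}, {"xyz": [0, 0, 0], "spin": 0}, {"xyz": [0, 0, -0.1], "spin": 0}, {"xyz": [0, 0, -0.3], "spin": 0}, {"xyz": [0, 0, -0.5], "spin": 0}, {"xyz": [0, 0, -0.6], "spin": 0}, {"xyz": [0, 0, -0.6], "spin": 0}]' --gripper 58

```text
time: 27.9
tool_pos: [559.7, 32.7, 191.2]
tcp_rot: [-3.142, 0.0, 2.989]
contact_force: [1.2, -0.5, -0.2]
grip_width: 53.3
finger_force: 0.0
```

Run:
```python
from h import *
rows([(540,-100,195),(515.2,-243.6,180)],[1.999,0.897],[10,12])
```

```text
0 [-0.0, -0.17, -0.0] 0.99 
1 [-0.02, -0.17, -0.01] 0.99 
2 [-0.03, -0.16, -0.0] 0.99 
3 [-0.05, -0.16, -0.01] 0.99 
4 [-0.07, -0.15, -0.0] 0.99 
5 [-0.08, -0.15, -0.01] 0.99 
6 [-0.09, -0.14, -0.0] 0.99 
7 [-0.11, -0.13, -0.01] 0.99 
8 [-0.12, -0.12, -0.0] 0.99 
9 [-0.13, -0.1, -0.01] 0.99 
10 [-0.13, -0.09, 0.02] 0.92 
11 [-0.13, -0.07, 0.02] 0.92 
12 [-0.14, -0.06, 0.01] 0.92 
13 [-0.14, -0.05, 0.02] 0.92 
14 [-0.15, -0.03, 0.01] 0.92 
15 [-0.15, -0.02, 0.02] 0.92 
16 [-0.15, -0.01, 0.01] 0.92 
17 [-0.15, 0.01, 0.02] 0.92 
18 [-0.15, 0.02, 0.01] 0.91 
19 [-0.15, 0.03, 0.02] 0.92 
20 [-0.14, 0.05, 0.01] 0.91 
21 [-0.15, 0.06, 0.02] 0.92 
[ 515.1 -244.   180. ] 0.897
```

jog_arm --targets '[{"xyz": [0, -0.17, 0], "spin": 0.99}, {"xyz": [-0.02, -0.17, -0.01], "spin": 0.99}, {"xyz": [-0.03, -0.16, 0], "spin": 0.99}, {"xyz": [-0.05, -0.16, -0.01], "spin": 0.99}, {"xyz": [-0.07, -0.15, 0], "spin": 0.99}, {"xyz": [-0.08, -0.15, -0.01], "spin": 0.99}, {"xyz": [-0.09, -0.14, 0], "spin": 0.99}, {"xyz": [-0.11, -0.13, -0.01], "spin": 0.99}, {"xyz": [-0.12, -0.12, 0], "spin": 0.99}, {"xyz": [-0.13, -0.1, -0.01], "spin": 0.99}]'

```text
time: 29.15
tool_pos: [540.0, -100.5, 193.7]
tcp_rot: [3.141, 0.0, 1.996]
contact_force: [0.8, -0.9, -0.0]
grip_width: 53.5
finger_force: 0.0
```

jog_arm --targets '[{"xyz": [-0.13, -0.09, 0.02], "spin": 0.92}, {"xyz": [-0.13, -0.07, 0.02], "spin": 0.92}, {"xyz": [-0.14, -0.06, 0.01], "spin": 0.92}, {"xyz": [-0.14, -0.05, 0.02], "spin": 0.92}, {"xyz": [-0.15, -0.03, 0.01], "spin": 0.92}, {"xyz": [-0.15, -0.02, 0.02], "spin": 0.92}, {"xyz": [-0.15, -0.01, 0.01], "spin": 0.92}, {"xyz": [-0.15, 0.01, 0.02], "spin": 0.92}, {"xyz": [-0.15, 0.02, 0.01], "spin": 0.91}, {"xyz": [-0.15, 0.03, 0.02], "spin": 0.92}]'

```text
time: 30.4
tool_pos: [519.5, -219.9, 180.9]
tcp_rot: [3.141, 0.0, 1.077]
contact_force: [-0.1, -0.0, 0.9]
grip_width: 53.4
finger_force: 0.0
```

jog_arm --targets '[{"xyz": [-0.14, 0.05, 0.01], "spin": 0.91}, {"xyz": [-0.15, 0.06, 0.02], "spin": 0.92}, {"xyz": [0, 0, 0], "spin": 0}, {"xyz": [0, 0, 0], "spin": 0}, {"xyz": [0, 0, 0], "spin": 0}, {"xyz": [0, 0, 0], "spin": 0}, {"xyz": [0, 0, 0], "spin": 0}, {"xyz": [0, 0, 0], "spin": 0}, {"xyz": [0, 0, 0], "spin": 0}, {"xyz": [0, 0, 0], "spin": 0}]'

```text
time: 31.65
tool_pos: [515.2, -244.0, 177.9]
tcp_rot: [-3.142, 0.0, 0.897]
contact_force: [0.8, -0.1, -0.7]
grip_width: 53.5
finger_force: 0.0
```

Run:
```python
from h import *
o=bot.get_obs();C=cam("wrist");im=bot.capture("wrist");cv2.imwrite("pics/w6.png",im)
print(o['tool_pos'],o['tcp_rot'],C[0]['eye'])
print(w2p("wrist",[(515.2,-243.6,107),(515.2,-243.6,55),(596.3,-142,77)],C).round(1))
h=cv2.cvtColor(im,cv2.COLOR_BGR2HSV);m=(((h[...,0]<8)|(h[...,0]>172))&(h[...,1]>150)&(h[...,2]>80)).astype(np.uint8)
n,l,s,c=cv2.connectedComponentsWithStats(m);print([(s[i].tolist(),c[i].round(1).tolist()) for i in range(1,n) if s[i,4]>60])
cv2.imwrite("pics/m2.png",np.vstack([cv2.resize(im[:300],(560,300)),cv2.resize(bot.capture("top")[150:235,240:380],(494,300),interpolation=cv2.INTER_CUBIC)[:, :494] if 0 else np.pad(cv2.resize(bot.capture("top")[150:235,240:380],(494,300),interpolation=cv2.INTER_CUBIC),((0,0),(0,66),(0,0)))]))
```

```text
[ 515.2488798  -243.98660271  177.88054336] [-3.14156739e+00  3.79606570e-05  8.96774421e-01] [ 564.75409101 -182.44033067  336.4963265 ]
[[276.9 224.7]
 [277.  206.2]
 [276.7  42.2]]
[([265, 201, 22, 35, 571], [275.9, 219.2])]
```

View pics/m2.png

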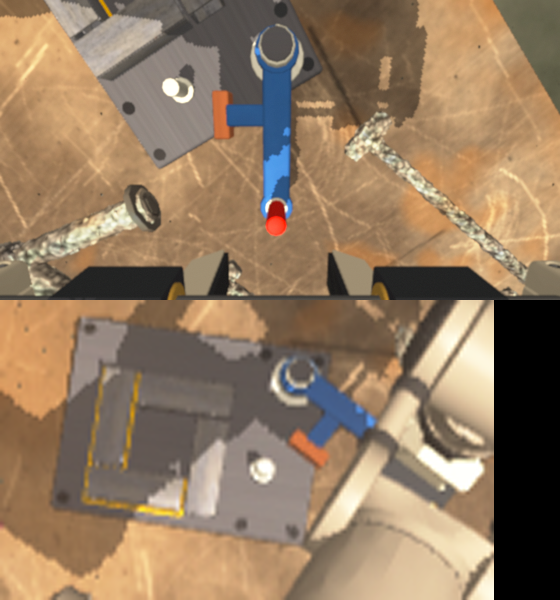

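The picture shows the post top at (276,226), where predicted, between the fingers; the lower picture shows both tubes inside their outlines. Next: down and grip the post.

jog_arm --targets '[{"xyz": [0, 0, 0.2], "spin": 0}, {"xyz": [0, 0, 0.2], "spin": 0}, {"xyz": [0, 0, 0.2], "spin": 0}, {"xyz": [0, 0, 0.2], "spin": 0}, {"xyz": [0, 0, 0.2], "spin": 0}, {"xyz": [0, 0, 0.2], "spin": 0}, {"xyz": [0, 0, 0.15], "spin": 0}, {"xyz": [0, 0, 0.08], "spin": 0}, {"xyz": [0, 0, 0], "spin": 0}, {"xyz": [0, 0, 0], "spin": 0}]'

```text
time: 33.0
tool_pos: [515.6, -244.2, 64.0]
tcp_rot: [3.14, -0.0, 0.897]
contact_force: [0.1, -0.3, -0.2]
grip_width: 53.0
finger_force: 0.0
```

jog_arm --targets '[{"xyz": [0, 0, 0], "spin": 0}, {"xyz": [0, 0, 0], "spin": 0}, {"xyz": [0, 0, 0], "spin": 0}, {"xyz": [0, 0, 0], "spin": 0}, {"xyz": [0, 0, 0], "spin": 0}, {"xyz": [0, 0, 0], "spin": 0}, {"xyz": [0, 0, 0], "spin": 0}, {"xyz": [0, 0, 0], "spin": 0}, {"xyz": [0, 0, 0], "spin": 0}, {"xyz": [0, 0, 0], "spin": 0}]' --gripper 5

```text
time: 34.25
tool_pos: [514.2, -243.2, 63.5]
tcp_rot: [-3.139, 0.0, 0.897]
contact_force: [-4.0, 2.9, 3.6]
grip_width: 15.3
finger_force: 30.0
```

Run:
```python
from h import *
o=bot.get_obs();p=np.array([596.3,-142]);v=o['tool_pos'][:2]-p;r=np.hypot(*v);f=np.arctan2(v[1],v[0]);print(r,f,o['tool_pos'],o['contact_force'],o['grip_width'])
fs=np.linspace(f,-3.295,21)[1:]; z=o['tool_pos'][2]
rows([(*(p+130*np.array([np.cos(a),np.sin(a)])),z) for a in fs],[a+np.pi for a in fs],[1]*20)
```

```text
130.31678330071406 -2.252401895635348 [ 514.1951279  -243.19908096   63.47026074] [-4.00880445  2.87665689  3.60777423] 15.287564178796895
0 [0.01, -0.08, -0.0] 0.6 
1 [-0.0, -0.09, -0.0] 0.52 
2 [0.0, -0.08, -0.0] 0.52 
3 [0.0, -0.09, -0.0] 0.52 
4 [0.01, -0.08, -0.0] 0.52 
5 [-0.0, -0.09, -0.0] 0.52 
6 [-0.0, -0.08, -0.0] 0.53 
7 [0.0, -0.09, -0.0] 0.52 
8 [0.0, -0.08, -0.0] 0.52 
9 [0.01, -0.09, -0.0] 0.52 
10 [-0.0, -0.08, -0.0] 0.52 
11 [0.0, -0.09, -0.0] 0.52 
12 [0.0, -0.08, -0.0] 0.52 
13 [0.01, -0.09, -0.0] 0.52 
14 [-0.0, -0.08, -0.0] 0.53 
15 [0.0, -0.08, -0.0] 0.52 
16 [0.0, -0.09, -0.0] 0.52 
17 [0.0, -0.08, -0.0] 0.52 
18 [0.01, -0.09, -0.0] 0.52 
19 [-0.0, -0.08, -0.0] 0.52 
[ 467.9 -122.4   63.5] -0.153
```

jog_arm --targets '[{"xyz": [0.01, -0.08, 0], "spin": 0.6}, {"xyz": [0, -0.09, 0], "spin": 0.52}, {"xyz": [0, -0.08, 0], "spin": 0.52}, {"xyz": [0, -0.09, 0], "spin": 0.52}, {"xyz": [0.01, -0.08, 0], "spin": 0.52}, {"xyz": [0, -0.09, 0], "spin": 0.52}, {"xyz": [0, -0.08, 0], "spin": 0.53}, {"xyz": [0, -0.09, 0], "spin": 0.52}, {"xyz": [0, -0.08, 0], "spin": 0.52}, {"xyz": [0.01, -0.09, 0], "spin": 0.52}]'

```text
time: 35.5
tool_pos: [475.0, -190.2, 63.5]
tcp_rot: [3.141, 0.003, 0.367]
contact_force: [-7.6, -7.2, 2.5]
grip_width: 15.6
finger_force: 30.0
```

```bash
cat > arc.py <<'E'
from h import *
import sys
o=bot.get_obs();p=np.array([596.3,-142]);v=o['tool_pos'][:2]-p;r=np.hypot(*v);f=np.arctan2(v[1],v[0]);f-=2*np.pi*(f>0)
t=np.array([np.sin(f),-np.cos(f)]);F=o['contact_force'][:2]
print('r',r.round(1),'phi',f.round(3),'left',round(f+3.295,3),'yaw-phi-pi',round(o['tcp_rot'][2]-f-np.pi,3),'F tang(cw)',(F@t).round(1),'F rad',(F@v/r).round(1),o['contact_force'].round(1),o['tool_pos'].round(1),o['grip_width'].round(1))
n=int(sys.argv[1]);fs=np.linspace(f,-3.295,n+1)[1:]
rows([(*(p+130*np.array([np.cos(a),np.sin(a)])),o['tool_pos'][2]) for a in fs],[a+np.pi for a in fs],[1]*n)
E
python3 arc.py 10
```

```text
Traceback (most recent call last):
  File "arc.py", line 5, in <module>
    print('r',r.round(1),'phi',f.round(3),'left',round(f+3.295,3),'yaw-phi-pi',round(o['tcp_rot'][2]-f-np.pi,3),'F tang(cw)',(F@t).round(1),'F rad',(F@v/r).round(1),o['contact_force'].round(1),o['tool_pos'].round(1),o['grip_width'].round(1))
                                                                                                                                                                                                                        ^^^^^^^^^^^^^^^^^^^^^
AttributeError: 'float' object has no attribute 'round'
```

```bash
sed -i "s/,o\['grip_width'\].round(1))/)/" arc.py; python3 arc.py 10
```

```text
r 130.5 phi -2.763 left 0.532 yaw-phi-pi -0.011 F tang(cw) -3.9 F rad 9.7 [-7.6 -7.2  2.5] [ 475.  -190.2   63.5]
0 [0.01, -0.09, -0.0] 0.42 
1 [0.0, -0.08, -0.0] 0.53 
2 [0.0, -0.09, -0.0] 0.53 
3 [0.0, -0.09, -0.0] 0.53 
4 [0.01, -0.08, -0.0] 0.53 
5 [-0.0, -0.09, -0.0] 0.54 
6 [0.0, -0.08, -0.0] 0.53 
7 [0.0, -0.09, -0.0] 0.53 
8 [0.01, -0.09, -0.0] 0.53 
9 [-0.0, -0.08, -0.0] 0.53 
[ 467.9 -122.5   63.5] -0.153
```

jog_arm --targets '[{"xyz": [-0.01, -0.09, 0], "spin": 0.42}, {"xyz": [0, -0.08, 0], "spin": 0.53}, {"xyz": [0, -0.09, 0], "spin": 0.53}, {"xyz": [0.01, -0.09, 0], "spin": 0.53}, {"xyz": [0, -0.08, 0], "spin": 0.53}, {"xyz": [0, -0.09, 0], "spin": 0.53}, {"xyz": [0, -0.08, 0], "spin": 0.53}, {"xyz": [0, -0.08, 0], "spin": 0.53}, {"xyz": [0.01, -0.06, 0], "spin": 0.4}, {"xyz": [0, 0, 0], "spin": 0}]'

```text
time: 36.75
tool_pos: [466.0, -132.1, 63.5]
tcp_rot: [3.14, 0.001, -0.085]
contact_force: [-4.9, -5.6, 1.2]
grip_width: 15.3
finger_force: 30.0
```

```bash
python3 arc.py 4
```

```text
r 130.6 phi -3.217 left 0.078 yaw-phi-pi -0.009 F tang(cw) -6.0 F rad 4.5 [-4.9 -5.6  1.2] [ 466.  -132.1   63.5]
0 [0.01, -0.03, -0.0] 0.11 
1 [-0.0, -0.03, -0.0] 0.19 
2 [-0.0, -0.03, -0.0] 0.19 
3 [-0.0, -0.04, -0.0] 0.2 
[ 468.  -121.8   63.5] -0.154
```

jog_arm --targets '[{"xyz": [0, -0.02, 0], "spin": 0.1}, {"xyz": [0, -0.02, 0], "spin": 0.1}, {"xyz": [0, -0.02, 0], "spin": 0.13}, {"xyz": [0, -0.02, 0], "spin": 0.13}, {"xyz": [0, -0.02, 0], "spin": 0.12}, {"xyz": [0, -0.01, 0], "spin": 0.06}, {"xyz": [0, 0, 0], "spin": 0}, {"xyz": [0, 0, 0], "spin": 0}, {"xyz": [0, 0, 0], "spin": 0}, {"xyz": [0, 0, 0], "spin": 0}]'

```text
time: 38.0
tool_pos: [467.0, -123.7, 63.5]
tcp_rot: [3.14, 0.001, -0.149]
contact_force: [-4.7, -5.6, 1.8]
grip_width: 15.3
finger_force: 30.0
```

```bash
python3 arc.py 2
```

```text
r 130.6 phi -3.282 left 0.013 yaw-phi-pi -0.008 F tang(cw) -6.2 F rad 3.8 [-4.7 -5.6  1.8] [ 467.  -123.7   63.5]
0 [0.01, -0.01, -0.0] -0.02 
1 [-0.0, -0.01, -0.0] 0.07 
[ 468.  -122.2   63.5] -0.154
```

Not at the stop yet (6 N is spring only). I'll creep on until the force rises.

jog_arm --targets '[{"xyz": [0, -0.01, 0], "spin": 0.05}, {"xyz": [0, 0, 0], "spin": 0}, {"xyz": [0, -0.01, 0], "spin": 0}, {"xyz": [0, 0, 0], "spin": 0}, {"xyz": [0, -0.01, 0], "spin": 0}, {"xyz": [0, 0, 0], "spin": 0}, {"xyz": [0, 0, 0], "spin": 0}, {"xyz": [0, 0, 0], "spin": 0}, {"xyz": [0, 0, 0], "spin": 0}, {"xyz": [0, 0, 0], "spin": 0}]'

```text
time: 39.25
tool_pos: [467.3, -121.5, 63.5]
tcp_rot: [3.14, 0.001, -0.154]
contact_force: [-4.8, -6.6, 0.3]
grip_width: 15.4
finger_force: 30.0
```

```bash
python3 arc.py 1
```

```text
r 130.6 phi -3.299 left -0.004 yaw-phi-pi 0.004 F tang(cw) -7.3 F rad 3.7 [-4.8 -6.6  0.3] [ 467.3 -121.5   63.5]
0 [0.01, 0.01, -0.0] -0.01 
[ 468.  -122.4   63.5] -0.153
```

jog_arm --targets '[{"xyz": [0, -0.01, 0], "spin": 0}, {"xyz": [0, 0, 0], "spin": 0}, {"xyz": [0, -0.01, 0], "spin": 0}, {"xyz": [0, 0, 0], "spin": 0}, {"xyz": [0, 0, 0], "spin": 0}, {"xyz": [0, 0, 0], "spin": 0}, {"xyz": [0, 0, 0], "spin": 0}, {"xyz": [0, 0, 0], "spin": 0}, {"xyz": [0, 0, 0], "spin": 0}, {"xyz": [0, 0, 0], "spin": 0}]'

```text
time: 40.5
tool_pos: [467.3, -121.2, 63.5]
tcp_rot: [3.138, 0.001, -0.154]
contact_force: [-7.7, -13.2, 1.1]
grip_width: 15.4
finger_force: 30.0
```

```bash
python3 arc.py 1
```

```text
r 130.6 phi -3.302 left -0.007 yaw-phi-pi 0.006 F tang(cw) -14.3 F rad 5.5 [ -7.7 -13.2   1.1] [ 467.3 -121.2   63.5]
0 [0.01, 0.01, -0.0] -0.0 
[ 468.  -122.1   63.5] -0.154
```

The force jumped to 14 N with almost no motion, and the angle reached 1.05 rad: the arm is on its stop. Handing in while still holding.

```bash
python3 -c "
from plant import bot
print(bot.close_job())"
```

```text
the job is handed in; nothing more can be done
None
```

Job handed in at about 40.5 s: both loose tubes lie in the yellow outlines, and the blue arm is wound onto its stop (14 N push, against about 7 N from the spring) with the gripper still holding the red post. The hand-in returned no verdict.

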